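# Hold the sprung photo carriage at the focus mark

### The arm

A 6-joint arm with a two-finger parallel gripper is mounted at the origin on a cart in front of the work surface, level with it; the furniture and walls round the work are solid. World frame = base frame: x ahead of the robot, y to its left, z up, the work surface at z = 0. Lengths are in mm, angles in degrees, forces in N, time in s.
With the tool pointing down it reaches from about 300 to 850 mm from the base axis. Payload 4.2 kg.
Tool frame: the origin (TCP) lies at the very end of the fingers, on their centre line; the grasp point (between the pads) lies 19 mm behind it (env.tcp_to_grasp is the distance from the TCP to the grasp point, in mm); z points along the fingers, y is the line along which they close (so a half turn about z gives the same grasp; the last joint's range is limited). The gripper opens to 91 mm and grips with 3 to 60 N. Pads are 32 mm wide; open, the fingers measure 118 mm over their backs; the gripper's body (76 mm by 178 mm) begins 60 mm behind the grasp point.
Start: joints at [70.76, 18.312, 89.639, -0, 72.044, -1.146], TCP at [178.584, 546.581, 213.976] pointing down, gripper open.
Joint ranges: [-177.97, 177.97], [-48.28, 115.42], [12.27, 149.76], [-77.06, 257.06], [2.81, 150.46], [-146.56, 146.56]. Speed limits (degrees/s): [147.25, 147.25, 180, 180, 180, 180].

### API

Orientations are given as [roll, pitch, yaw] about the fixed x, y, z axes, in that order (R = Rz(yaw) Ry(pitch) Rx(roll)).
In Python, from workcell import env gives the robot as it stands.
- The arm moves only by the tool move_arm, never from a script. Its argument "plan" is a list of rows, each a list of 3 entries, a list of its own where there are three numbers: the shift along the world's x, y, z in cm, then the turn about the world's z in degrees, then the closure, from 0 (fully open) to 1 (shut). In form: [[[x, y, z], turn, claw], ...]. A call has 1 to 5 rows; each row shifts and turns the commanded pose from where the row before left it; what a row does not reach is not made up. A row lasts 1/10 s, in which the tool goes at most 50 mm and 8.59 degrees, less where a joint would pass 70% of its speed; a pose out of reach is approached as far as the arm can. A call is refused whole if a number of a shift passes 5 or a number of a turn 8.59, either way. A call with a gripper value outside its range is refused whole. The fingers move at their own pace and stop on an object; "squeeze" is the grip in N (left out, the last holds). Time passes only in rows, so rows that do not move let the fingers close. It gives the time, the measured TCP pose, the force, the opening and the grip force at its end, in the units of the state.
- env.state(): the state, without advancing time (a new reading comes with each control period).
- env.grab_frame(name): name is "scene" or "top"; returns a dict with "frame" (400x640x3 uint8, red, green, blue), "z_map" (400x640 float32, mm along the optical axis (not along the pixel's ray), 0 where there is no reading), "fovy" (degrees; the focal length in pixels is half the picture's height over the tangent of half this angle, whatever the lens; pixels are square), "cx", "cy" (the principal point, pixels), "position" and "orientation" of the camera in the world. Camera axes: x right, y down, z forward; pixel columns grow to the right and rows downward; lengths in mm; the calibration is good to about 2 mm. A picture is of the moment at which its call begins.
- env.job_done(): hands the job in; it is judged then, once.
Trained networks look in a picture, given as the dict that the camera call returned (one of the last four; its "shot" number tells which), for a name from the list of things; names that differ only in an ending like _2 or _b are one class to them, and where a whole thing is asked for, a point or a joint stands for the part that bears it (a point fixed in the world has none). Each returns a list of dicts, best first, with "score" (0 to 1); they miss things now and then, are a little off and sometimes report something else, mostly with a low value. They report only what shows in the picture. A call takes as long as a camera call.
- env.search_frame(picture, label): "point" ([column, row] in pixels, amid what is visible of it).
- env.landmark_of(picture, label): "point" ([column, row] in pixels: a listed point, or the origin of a listed thing).
The state is a dict: "time_s": time; "qpos": joint angles; "qvel": joint speeds; "effort": joint torques, N m; "ee_pos": TCP position; "ee_rot": TCP orientation; "force": force on the tool from outside, world axes, zero at the start; "torque": the same for the moment, N m; "gripper_width": finger opening in mm; "gripper_force": force on a finger pad.
Only numpy, scipy, OpenCV 4.12 (cv2) and the standard library are available. Lean on these libraries where they do the work, as an engineer would, in place of code of your own. Each camera call takes 0.05 s, during which the arm holds its last target. There are 200 camera calls.

### The job

Stand the taller of the two pointed stone towers upright in the cup on the photo stand's sprung carriage and let go of it, with the carriage fully home. Then take the carriage by its round pull grip, draw it towards you until its pointer lines up with the pointer of the mark clip, and keep it there against the spring for the photo: finish while still holding the grip, with the tower standing in its cup. Leave the short tower, the pebble and the loupe where they are.

Things in the scene. Friction and masses are not known exactly. Their poses are not given: they have to be found in the camera images.
- tall_tower: The taller pointed six-sided stone tower, 25 x 24 x 104 mm, pale stone, 0.08 to 0.15 kg, standing loose on the table at the left or at the right. Origin: centre of its flat foot; z up to its point. The sides are nearly straight from the foot to about 75 mm up and the point is above that; good to grip 50 to 70 mm above the foot, in any direction.
- short_tower: The shorter pointed stone tower, 20 x 24 x 82 mm, grey stone, standing loose on the other side (which tower is left or right varies). Origin: centre of its foot. Bystander: leave alone.
- stand: The photo stand, fixed to the table: a flat aluminium bed 260 x 110 x 12 mm with two low guide rails (tops 22 mm up) and a black spring housing (52 mm high) at its back end. Origin: centre of the bed's underside; its own +x points to the back (away from the robot, yaw up to 0.2 rad either way), +y to its left, z up.
- carriage (a joint): How far the grey carriage (145 x 46 mm, top 23 mm above the table) is pulled out along the stand's -x, in m: 0 is fully home, 0.075 the end stop. A flat spring pulls it home with about 5 N at 0, growing by 0.4 N for each 10 mm; it runs back by itself if let go. Cup, pull grip and pointer are all fixed on the carriage and move with it.
- cup_floor (a point): Centre of the flat inner floor of the round black cup on the carriage, 26 mm above the table, 60 mm behind the stand's centre when home. The cup is 34 to 36 mm wide inside, 42 mm outside; its rim is 34 mm above this floor. Axes as the stand's.
- pull_grip (a point): The point to grip on the upright round steel pull grip at the front of the carriage: on its axis, 62 mm above the table. The grip is 20 mm in diameter; its top is 78 mm above the table, its cylinder starts 33 mm above the table; it stands 100 mm in front of the cup's centre. Axes as the stand's.
- pointer (a point): Tip of the thin dark pointer (5 mm wide) that sticks out to the left (+y) from the carriage over the rail. Axes as the stand's.
- mark_clip: The mark: a small black clip 14 mm long and 16 mm high with a 5 mm wide dark pointer towards the carriage, fixed on the left edge of the stand's bed, 30 to 55 mm in front of the carriage pointer's home position. Origin: underside of the clip, in line with its pointer; axes as the stand's. The pointers line up when pointer has x = 0 in this frame.
- pebble: Polished brown stone, 50 x 56 x 28 mm, loose in front of the stand, to the left. Origin: centre of its underside. Bystander.
- folding_loupe: Small folding loupe, 24 x 44 x 16 mm, loose in front of the stand, to the right. Origin: centre of its underside. Bystander.

How it is judged (in metres and radians):
On the way, in this order (a step that is already met when the one before it is completed fails the run):
1. the tall tower stands upright on the floor of the cup, let go, with the carriage home (horizontal distance between tall_tower and cup_floor below 0.009 m and z of tall_tower in the frame of cup_floor between -0.006 and 0.006 m and angle between tall_tower's own z axis and vertical below 0.12 rad and contact force between the fingers and tall_tower below 0.05 N and value of joint carriage below 0.006 m), for 0.2 s.
2. the carriage is held still at the mark by its grip, the tower standing in the cup (horizontal distance between tall_tower and cup_floor below 0.009 m and z of tall_tower in the frame of cup_floor between -0.006 and 0.006 m and angle between tall_tower's own z axis and vertical below 0.12 rad and contact force between the fingers and tall_tower below 0.05 N and x of pointer in the frame of mark_clip between -0.005 and 0.005 m and velocity of joint carriage between -0.01 and 0.01 m/s and contact force between the fingers and carriage above 2 N), for 0.3 s.
At the end, for the whole second after the job is handed in: Fingers still load the carriage (over 2 N), at rest, its pointer within 5 mm of the mark along the slide; the tall tower stands on the cup floor (within 9 mm of its centre, 6 mm in height, 0.12 rad of upright), untouched by the fingers (all of step 2); the arm keeps its last pose, push and grip.
It fails at once if the short tower is moved by more than 20 mm (distance of short_tower from where it was at the start of the episode above 0.02 m).
It fails at once if the brown pebble is moved by more than 20 mm (distance of pebble from where it was at the start of the episode above 0.02 m).
It fails at once if the folding loupe is moved by more than 20 mm (distance of folding_loupe from where it was at the start of the episode above 0.02 m).
It also fails if it takes over 54 s, if anything falls off the work surface, if the arm or the gripper's body presses on something with over 40 N, if the wrist force passes 120 N, or if a joint passes its speed limit or range.

## Working session

There is one attempt and no reset: what is moved stays moved. The work goes in short steps, Python scripts to look and compute and a tool call to move; the robot and the scene stay as the last step left them, time stands still between calls to the robot, and variables do not carry over. Pictures are saved under pics/ and viewed, at most 10 in all, crops included, and the job is handed in when it is done.

Besides the shell and the picture viewer there is one more tool, called after "Call:" as a command line: name --argument value ..., lists and objects as JSON in quotes. move_arm: Moves the arm, as the interface text tells. Its arguments: {"type":"object","properties":{"plan":{"type":"array","items":{"type":"array"}},"squeeze":{"type":"number"}},"required":["plan"]}

```bash
mkdir -p pics
cat > h.py <<'E'
import numpy as np, cv2
from scipy.spatial.transform import Rotation as R
from workcell import env
def cam(p):
    f=p["frame"].shape[0]/2/np.tan(np.radians(p["fovy"])/2)
    o=np.array(p["orientation"],float)
    M=o if o.shape==(3,3) else R.from_euler('xyz',o,degrees=True).as_matrix()
    return f,M,np.array(p["position"],float)
def ray(p,uv):
    f,M,t=cam(p); return t,M@np.array([(uv[0]-p["cx"])/f,(uv[1]-p["cy"])/f,1.])
def atz(p,uv,z):
    t,d=ray(p,uv); return t+d*(z-t[2])/d[2]
def cloud(p):
    f,M,t=cam(p); Z=p["z_map"].astype(float); v,u=np.indices(Z.shape)
    P=np.stack([(u-p["cx"])/f*Z,(v-p["cy"])/f*Z,Z],-1)@M.T+t; P[Z==0]=np.nan; return P
E
python3 - <<'E'
from h import *
for n in("top","scene"):
    p=env.grab_frame(n); cv2.imwrite(f"pics/{n}0.png",p["frame"][:,:,::-1])
    np.savez(f"{n}0.npz",**{k:v for k,v in p.items()})
    print(n,p["position"],p["orientation"],p["fovy"])
    for l,z in dict(tall_tower=0,short_tower=0,stand=0,cup_floor=26,pull_grip=62,pointer=25,mark_clip=0,pebble=0,folding_loupe=0).items():
        for r in env.landmark_of(p,l)[:2]: print(l,np.round(r["point"],1),round(r["score"],2),np.round(atz(p,r["point"],z),1))
print(env.state())
E
```

```text
top [439.54296704  52.08876122 978.96619944] [-175.38369384   -1.70570087  -89.62063961] 54.36786458775468
tall_tower [400.  217.5] 0.65 [ 484.4 -188.5    0. ]
short_tower [202.1 229.1] 0.46 [451.6 307.6   0. ]
stand [301.2 173.9] 0.93 [593.   62.6   0. ]
cup_floor [301.  146.9] 0.97 [656.5  63.4  26. ]
pull_grip [304.9 183.7] 0.63 [559.9  52.9  62. ]
pull_grip [302.6 172.6] 0.47 [586.4  58.6  62. ]
pointer [285.  164.2] 0.76 [612.8 102.6  25. ]
mark_clip [285.5 184.8] 0.5 [564.7 101.9   0. ]
pebble [252.3 262.2] 0.72 [370.5 181.6   0. ]
folding_loupe [354.9 260.6] 0.62 [375.6 -73.8   0. ]
scene [ -33.16856324 -447.86994128  595.96354109] [-126.04074766    0.80782583  -47.89789212] 50.57011537235856
tall_tower [412.8 271.4] 0.78 [ 490.3 -192.4    0. ]
short_tower [234.6 180.5] 0.49 [459.6 306.7   0. ]
stand [347.9 194.3] 0.65 [600.1  56.6   0. ]
cup_floor [359.6 172.8] 0.82 [659.3  69.1  26. ]
pull_grip [337.8 177.1] 0.64 [569.8  62.6  62. ]
pull_grip [411.6 271.7] 0.45 [ 434.  -217.8   62. ]
pointer [338.4 176.5] 0.88 [614.4  98.6  25. ]
mark_clip [319.1 189.5] 0.64 [569.7 121.3   0
[... 170 characters left out ...]
2] 0.83 [378.7 -80.    0. ]
{'time_s': 1.0, 'qpos': array([ 7.07599835e+01,  1.83107361e+01,  8.96395708e+01, -1.88103045e-03,
        7.20436296e+01, -1.14631921e+00]), 'qvel': array([-0.04008703, -0.08310969,  0.04585284,  0.05791949,  0.03001295,
       -0.01810009]), 'effort': array([ 9.11000598e-05, -4.12361133e+01, -2.32229573e+01,  7.27016036e-02,
        3.76555114e-02, -1.94044077e-05]), 'ee_pos': array([178.59589322, 546.57332266, 213.98372986]), 'ee_rot': array([1.79993974e+02, 1.91041645e-03, 1.61906882e+02]), 'force': array([-0.37220369, -0.40116953,  0.96061695]), 'torque': array([ 0.00220975, -0.00044891,  0.01996149]), 'gripper_force': 0.0, 'gripper_width': 91.19912544375696}
```

Run:
```python
import cv2,numpy as np
a=cv2.imread("pics/top0.png")[110:300,180:430]; b=cv2.imread("pics/scene0.png")[100:300,210:460]
cv2.imwrite("pics/a.png",np.vstack([cv2.resize(a,None,fx=1.55,fy=1.55,interpolation=2)[:290],cv2.resize(b,None,fx=1.55,fy=1.55,interpolation=2)[:, :387]])[:600])
from h import *
from types import SimpleNamespace
for n in("top","scene"):
    d=np.load(n+"0.npz",allow_pickle=True); p={k:(d[k] if d[k].shape else d[k].item()) for k in d}
    C=cloud(p).reshape(-1,3)
    def box(x0,x1,y0,y1,z0,z1):
        m=np.all((C>[x0,y0,z0])&(C<[x1,y1,z1]),1); return C[m]
    print(n,"table z",np.nanmedian(box(300,420,-40,100,-20,20)[:,2]))
    for nm,B in dict(tallTop=(440,530,-240,-150,78,130),tallBody=(440,530,-240,-150,15,78),shortTop=(410,500,260,360,60,130),shortBody=(410,500,260,360,15,60),grip=(530,590,30,90,70,90),gripbody=(530,590,30,90,40,70),cup=(620,700,30,105,52,75),peb=(320,420,130,230,8,60),loupe=(330,420,-120,-30,6,60),house=(690,800,0,150,44,60)).items():
        q=box(*B)
        if len(q): print(nm,len(q),np.round(q.mean(0),1),np.round(q.min(0)),np.round(q.max(0)))
    q=box(450,760,-30,170,8,17)
    r=cv2.minAreaRect(q[:,:2].astype(np.float32)); print("bed",r)
```

```text
Traceback (most recent call last):
ValueError: all the input array dimensions except for the concatenation axis must match exactly, but along dimension 1, the array at index 0 has size 388 and the array at index 1 has size 387
```

Run:
```python
import cv2,numpy as np
a=cv2.imread("pics/top0.png")[110:300,180:430]; b=cv2.imread("pics/scene0.png")[100:300,210:460]
cv2.imwrite("pics/a.png",np.hstack([cv2.resize(a,(400,304),interpolation=2),cv2.resize(b,(400,304),interpolation=2)]))
from h import *
for n in("top","scene"):
    d=np.load(n+"0.npz",allow_pickle=True); p={k:(d[k] if d[k].shape else d[k].item()) for k in d}
    C=cloud(p).reshape(-1,3)
    def box(x0,x1,y0,y1,z0,z1):
        m=np.all((C>[x0,y0,z0])&(C<[x1,y1,z1]),1); return C[m]
    print(n,"table z",np.nanmedian(box(300,420,-40,100,-20,20)[:,2]))
    for nm,B in dict(tallTop=(440,530,-240,-150,78,130),tallBody=(440,530,-240,-150,15,78),shortTop=(410,500,260,360,60,130),shortBody=(410,500,260,360,15,60),grip=(530,590,30,90,70,90),gripbody=(530,590,30,90,40,70),cup=(620,700,30,105,52,75),peb=(320,420,130,230,8,60),loupe=(330,420,-120,-30,6,60),house=(690,800,0,150,44,60)).items():
        q=box(*B)
        if len(q): print(nm,len(q),np.round(q.mean(0),1),np.round(q.min(0)),np.round(q.max(0)))
    q=box(450,760,-30,170,8,17)
    r=cv2.minAreaRect(q[:,:2].astype(np.float32)); print("bed",r)
```

```text
top table z 0.480328467287336
tallTop 65 [ 484.9 -194.1   87.5] [ 475. -207.   78.] [ 496. -185.  105.]
tallBody 87 [ 482.9 -189.6   49. ] [ 472. -205.   16.] [ 498. -183.   77.]
shortTop 48 [457.6 305.9  68.9] [451. 298.  61.] [465. 317.  84.]
shortBody 47 [456.6 301.5  38.2] [449. 298.  15.] [466. 313.  59.]
grip 53 [556.   54.4  77.9] [548.  46.  72.] [565.  62.  81.]
gripbody 12 [548.9  53.   56.7] [547.  45.  44.] [552.  62.  69.]
cup 125 [666.2  69.5  57.5] [635.  46.  52.] [700.  97.  64.]
peb 351 [361.  176.5  21.5] [330. 156.   8.] [389. 198.  32.]
loupe 162 [376.7 -75.6  16.6] [361. -97.   7.] [393. -36.  20.]
house 544 [739.4  83.9  51.8] [690.  32.  44.] [800. 149.  60.]
bed ((596.2780151367188, 59.33601379394531), (260.0600891113281, 109.91352844238281), 7.533339977264404)
scene table z 1.2763975210009448
tallTop 133 [ 483.3 -197.9   87.4] [ 475. -208.   78.] [ 494. -185.  105.]
tallBody 322 [ 478.7 -200.    46.9] [ 473. -209.   15.] [ 489. -182.   78.]
shortTop 56 [458.1 305.8  68.6] [450. 299.  60.] [471. 313.  82.]
shortBody 150 [457.5 304.2  37.6] [450. 297.  15.] [471. 316.  60.]
grip 56 [555.9  52.2  77. ] [549.  44.  71.] [566.  62.  81.]
gripbody 100 [553.2  50.9  54.9] [548.  44.  40.] [562.  63.  70.]
cup 155 [662.1  67.3  57.4] [636.  46.  52.] [700. 100.  63.]
peb 340 [356.5 170.3  20.4] [333. 155.   8.] [390. 195.  31.]
loupe 236 [377.8 -75.7  16.6] [363. -96.   6.] [394. -53.  21.]
house 423 [743.6  76.3  51.8] [690.  31.  44.] [800. 150.  60.]
bed ((598.2303466796875, 59.64152526855469), (262.75372314453125, 111.4251937866211), 7.554320812225342)
```

View pics/a.png

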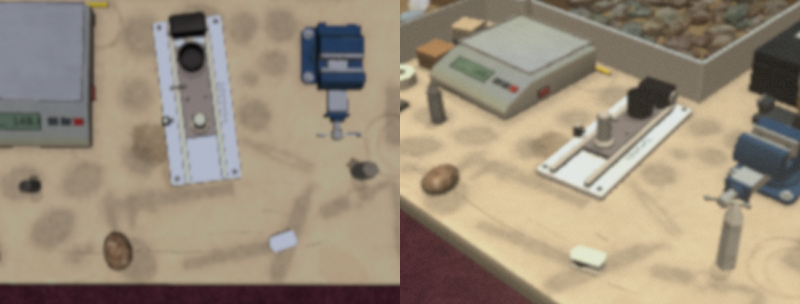

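The crops show the tall tower at right (top pixel ~403,215). The stand is yawed about 7.5°, with the cup at ~(301,147) and the grip at ~(304,184). The clip is on the left edge at ~(285,185), the pebble lower left and the loupe lower right. I'm moving towards the tower now.

Call:
move_arm --plan '[[[1.8, -4.4, 0], 5, 0], [[1.8, -4.4, 0], 5, 0], [[1.8, -4.4, 0], 5, 0], [[1.8, -4.4, 0], 5, 0], [[1.8, -4.4, 0], 5.6, 0]]'

```text
time_s: 1.5
ee_pos: [268.9, 324.9, 214.1]
ee_rot: [180.0, 0.0, -172.2]
force: [2.0, 0.4, 0.9]
gripper_width: 91.2
gripper_force: 0.0
```

Call:
move_arm --plan '[[[1.8, -4.4, 0], 0, 0], [[1.8, -4.4, 0], 0, 0], [[1.8, -4.4, 0], 0, 0], [[1.8, -4.4, 0], 0, 0], [[1.8, -4.4, 0], 0, 0]]'

```text
time_s: 2.0
ee_pos: [359.0, 104.8, 214.4]
ee_rot: [180.0, 0.1, -172.5]
force: [0.5, 0.5, -0.1]
gripper_width: 91.4
gripper_force: 0.0
```

Run:
```python
from h import *
for n in("top","scene"):
    d=np.load(n+"0.npz",allow_pickle=True); p={k:(d[k] if d[k].shape else d[k].item()) for k in d}
    C=cloud(p).reshape(-1,3)
    def box(x0,x1,y0,y1,z0,z1):
        m=np.all((C>[x0,y0,z0])&(C<[x1,y1,z1]),1); return C[m]
    for z in (98,85,75,60): 
        q=box(440,530,-240,-150,z,z+12); print(z,len(q),np.round(q.mean(0),1),np.round(q.min(0)),np.round(q.max(0)))
    q=box(505,700,-330,-60,10,400); print("vise",len(q),np.round(q.min(0)),np.round(q.max(0)))
    q=q[q[:,0]<570]; print(np.round(q.min(0)),np.round(q.max(0)))
print(env.state()["ee_pos"],env.state()["ee_rot"])
```

```text
98 6 [ 485.3 -196.   101.7] [ 484. -198.   99.] [ 488. -193.  105.]
85 29 [ 485.4 -194.1   90. ] [ 477. -203.   85.] [ 493. -188.   96.]
75 41 [ 485.  -193.2   81.3] [ 473. -207.   75.] [ 496. -184.   87.]
60 16 [ 483.1 -189.6   65.7] [ 473. -199.   60.] [ 497. -184.   72.]
vise 1725 [ 532. -203.   10.] [ 700. -106.   94.]
[ 532. -189.   30.] [ 570. -126.   59.]
98 11 [ 486.3 -196.9  102.4] [ 483. -199.   99.] [ 489. -195.  105.]
85 60 [ 483.8 -197.9   90.2] [ 476. -206.   85.] [ 492. -189.   97.]
75 88 [ 481.6 -199.1   81. ] [ 475. -208.   75.] [ 494. -185.   87.]
60 66 [ 479.2 -200.1   66.7] [ 474. -209.   60.] [ 486. -186.   72.]
vise 2345 [ 533. -204.   10.] [ 700. -105.   93.]
[ 533. -188.   31.] [ 570. -127.   59.]
[358.98906825 104.8094757  214.39230417] [ 1.79980397e+02  8.33106451e-02 -1.72476079e+02]
```

Call:
move_arm --plan '[[[1.8, -4.3, 0], 0, 0], [[1.8, -4.3, 0], 0, 0], [[1.8, -4.3, 0], 0, 0], [[1.8, -4.3, 0], 0, 0], [[1.8, -4.3, 0], 0, 0]]'

```text
time_s: 2.5
ee_pos: [449.0, -110.5, 214.2]
ee_rot: [180.0, 0.1, -172.5]
force: [0.9, -0.1, 0.1]
gripper_width: 91.1
gripper_force: 0.0
```

Call:
move_arm --plan '[[[1.8, -4.3, 0], 0, 0], [[1.8, -4.3, 0], 0, 0], [[0, 0, -3], 0, 0], [[0, 0, -3], 0, 0], [[0, 0, 0], 0, 0]]'

```text
time_s: 3.0
ee_pos: [481.9, -193.7, 150.3]
ee_rot: [179.7, -0.4, -172.5]
force: [0.3, 0.7, -0.8]
gripper_width: 91.0
gripper_force: 0.0
```

Call:
move_arm --plan '[[[0, 0, 0], 0, 0], [[0, 0, -3], 0, 0], [[0, 0, -3], 0, 0], [[0, 0, -3], 0, 0], [[0, 0, 0], 0, 0]]'

```text
time_s: 3.5
ee_pos: [483.3, -193.5, 62.7]
ee_rot: [179.9, -0.2, -172.5]
force: [-0.9, -0.3, -0.8]
gripper_width: 91.1
gripper_force: 0.0
```

Call:
move_arm --plan '[[[0.2, -0.2, -1.6], 0, 0], [[0, 0, 0], 0, 0], [[0, 0, 0], 0, 0]]'

```text
time_s: 3.8
ee_pos: [487.8, -196.8, 50.0]
ee_rot: [-179.9, 0.1, -172.5]
force: [0.2, -0.0, 0.0]
gripper_width: 91.2
gripper_force: 0.0
```

Call:
move_arm --plan '[[[-0.2, 0.1, -0.2], 0, 0.3], [[0, 0, 0], 0, 0.6], [[0, 0, 0], 0, 0.8], [[0, 0, 0], 0, 1], [[0, 0, 0], 0, 1]]' --squeeze 20

```text
time_s: 4.3
ee_pos: [484.6, -195.5, 46.1]
ee_rot: [-180.0, 0.0, -172.5]
force: [-0.0, 0.1, 0.8]
gripper_width: 54.1
gripper_force: 0.0
```

Call:
move_arm --plan '[[[0, 0, 0], 0, 1], [[0, 0, 0], 0, 1], [[0, 0, 0], 0, 1], [[0, 0, 0], 0, 1], [[0, 0, 0], 0, 1]]'

```text
time_s: 4.8
ee_pos: [484.6, -195.4, 45.9]
ee_rot: [180.0, -0.0, -172.5]
force: [-0.4, -0.1, -1.1]
gripper_width: 24.1
gripper_force: 19.9
```

Call:
move_arm --plan '[[[0, 0, 1], 0, 1], [[0, 0, 2], 0, 1], [[0, 0, 3], 0, 1], [[0, 0, 3], 0, 1], [[0, 0, 3], 0, 1]]'

```text
time_s: 5.3
ee_pos: [484.3, -195.3, 167.7]
ee_rot: [180.0, 0.0, -172.5]
force: [0.6, 0.3, -0.4]
gripper_width: 24.1
gripper_force: 19.9
```

Call:
move_arm --plan '[[[0, 2, 1], 0, 1], [[1, 3, 0], 0, 1], [[2, 3, 0], 0, 1], [[2, 3, 0], 0, 1], [[2, 3, 0], 0, 1]]'

```text
time_s: 5.8
ee_pos: [555.0, -54.2, 176.8]
ee_rot: [-180.0, 0.0, -172.5]
force: [0.6, 0.2, -1.8]
gripper_width: 24.0
gripper_force: 19.9
```

Call:
move_arm --plan '[[[2, 3, 0], 0, 1], [[2, 3, 0], 0, 1], [[2, 2, 0], 0, 1], [[2, 2, 0], 0, 1], [[1.2, 1.2, 0], 0, 1]]'

```text
time_s: 6.3
ee_pos: [647.7, 58.4, 176.3]
ee_rot: [180.0, 0.0, -172.4]
force: [-0.1, -0.9, -1.3]
gripper_width: 24.5
gripper_force: 19.9
```

Call:
move_arm --plan '[[[0.5, 0.5, 0], 0, 1], [[0.5, 0.6, 0], 0, 1], [[0, 0, 0], 0, 1], [[0, 0, 0], 0, 1], [[0, 0, 0], 0, 1]]'

```text
time_s: 6.8
ee_pos: [656.1, 66.9, 176.2]
ee_rot: [-180.0, -0.0, -172.5]
force: [-0.4, -0.3, -1.3]
gripper_width: 24.3
gripper_force: 19.9
```

Run:
```python
from h import *
for n in("top","scene"):
    p=env.grab_frame(n); cv2.imwrite(f"pics/{n}1.png",p["frame"][:,:,::-1])
    for l,z in dict(tall_tower=124,cup_floor=26,pointer=25,mark_clip=0).items():
        for r in env.landmark_of(p,l)[:2]: print(n,l,np.round(r["point"],1),round(r["score"],2),np.round(atz(p,r["point"],z),1))
    C=cloud(p); np.save(n+"1.npy",C)
s=env.state();print(s["ee_pos"],s["ee_rot"],s["gripper_width"],s["time_s"])
b=cv2.imread("pics/scene1.png")[50:250,240:480]
cv2.imwrite("pics/b.png",cv2.resize(b,(720,600),interpolation=2))
```

```text
top tall_tower [294.8 135.9] 0.56 [658.9  76.3 124. ]
top cup_floor [300.7 148.2] 0.42 [653.2  64.2  26. ]
scene tall_tower [233.5 179.3] 0.73 [358.3 154.7 124. ]
scene tall_tower [360.6 134. ] 0.69 [670.6  79.5 124. ]
scene cup_floor [359.  172.1] 0.7 [660.8  72.1  26. ]
scene pointer [335.1 173.2] 0.74 [620.1 114.   25. ]
scene mark_clip [322.4 190.5] 0.42 [571.8 112.6   0. ]
[656.57724833  67.5714022  175.98621394] [ 1.79994489e+02  5.60959814e-04 -1.72495854e+02] 23.946454105123923 7.3
```

View pics/b.png

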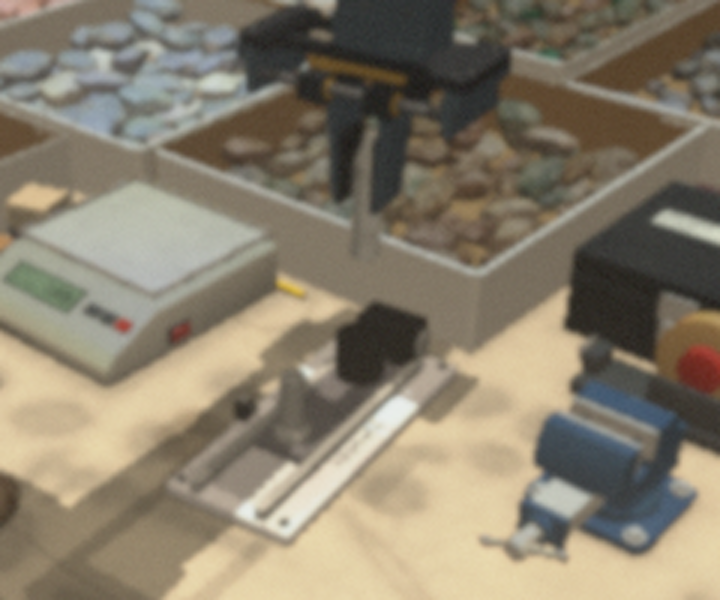

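The tower hangs in the fingers above the stand, with its foot at crop (362,255) and the cup just in front of the black housing at (355,350). I'll check the foot against the cup in depth.

Run:
```python
from h import *
for n in("top","scene"):
    C=np.load(n+"1.npy").reshape(-1,3)
    def box(x0,x1,y0,y1,z0,z1):
        m=np.all((C>[x0,y0,z0])&(C<[x1,y1,z1]),1); return C[m]
    for z in range(110,176,8):
        q=box(630,685,40,95,z,z+8)
        if len(q):print(n,z,len(q),np.round(q.mean(0),1),np.round(q.min(0)),np.round(q.max(0)))
d=[np.load(n+"0.npz",allow_pickle=True) for n in("top","scene")]
for q in d:
    p={k:(q[k] if q[k].shape else q[k].item()) for k in q}; C=cloud(p).reshape(-1,3)
    c=np.array([656.5,67.4]); r=np.linalg.norm(C[:,:2]-c,axis=1)
    m=C[(r<25)&(C[:,2]>56)&(C[:,2]<66)]
    # circle fit of rim points
    A=np.c_[2*m[:,:2],np.ones(len(m))]; s=np.linalg.lstsq(A,(m[:,:2]**2).sum(1),rcond=None)[0]
    print("rim",len(m),s[:2],np.sqrt(s[2]+s[:2]@s[:2]),m.min(0),m.max(0))
    C=C[(r<14)&(C[:,2]<40)&(C[:,2]>15)];print("floor",len(C),C.mean(0) if len(C) else"")
```

```text
top 134 12 [647.8  65.4 138.1] [643.  54. 135.] [653.  78. 142.]
top 142 7 [646.7  65.3 146.7] [644.  56. 144.] [651.  75. 149.]
top 150 10 [645.5  67.  154.6] [642.  58. 150.] [648.  75. 158.]
top 158 9 [645.2  63.2 161.4] [643.  58. 159.] [649.  73. 166.]
top 166 8 [647.7  68.8 170.5] [644.  60. 167.] [657.  79. 174.]
top 174 5 [642.9  55.6 178.4] [640.  47. 174.] [645.  64. 182.]
scene 126 3 [653.5  59.7 132.8] [650.  56. 132.] [656.  63. 133.]
scene 134 31 [650.2  62.1 137.9] [644.  54. 134.] [658.  74. 141.]
scene 142 34 [650.5  62.4 146.2] [642.  53. 143.] [668.  76. 150.]
scene 150 34 [651.7  62.3 154. ] [644.  55. 150.] [668.  74. 158.]
scene 158 38 [651.5  62.7 162. ] [645.  54. 158.] [667.  77. 166.]
scene 166 28 [651.1  63.4 169.6] [645.  55. 166.] [665.  74. 174.]
scene 174 42 [647.9  68.3 179. ] [639.  48. 175.] [660.  85. 181.]
rim 74 [655.34147027  67.0228889 ] 19.237182369844355 [635.55507303  46.37713854  56.22125542] [675.86918144  87.05336817  64.38649773]
floor 90 [657.55101726  67.47161738  26.54445845]
rim 99 [657.40341482  66.89022874] 19.36987435100556 [636.48379248  46.0151706   56.09937453] [678.91879378  87.95888702  63.3813109 ]
floor 1 [646.69501413  58.07893715  27.89553799]
```

Call:
move_arm --plan '[[[0, 0.1, -2], 0, 1], [[0, 0, -2], 0, 1], [[0, 0, -2], 0, 1], [[0, 0, 0], 0, 1], [[0, 0, 0], 0, 1]]'

```text
time_s: 7.8
ee_pos: [656.7, 68.6, 116.1]
ee_rot: [180.0, -0.0, -172.5]
force: [-0.4, 0.1, -1.2]
gripper_width: 24.0
gripper_force: 19.9
```

Call:
move_arm --plan '[[[0, 0, -1], 0, 1], [[0, 0, -1], 0, 1], [[0, 0, -1], 0, 1], [[0, 0, -0.5], 0, 1], [[0, 0, -0.3], 0, 1]]'

```text
time_s: 8.3
ee_pos: [656.2, 68.6, 77.0]
ee_rot: [180.0, -0.1, -172.5]
force: [-0.6, -0.1, -1.1]
gripper_width: 24.2
gripper_force: 19.9
```

Call:
move_arm --plan '[[[0, 0, -0.2], 0, 1], [[0, 0, -0.1], 0, 1], [[0, 0, -0.1], 0, 1], [[0, 0, 0], 0, 1], [[0, 0, 0], 0, 1]]'

```text
time_s: 8.8
ee_pos: [656.7, 68.6, 74.2]
ee_rot: [180.0, 0.0, -172.5]
force: [0.3, -0.2, -1.6]
gripper_width: 24.2
gripper_force: 19.9
```

Call:
move_arm --plan '[[[0, 0, -0.1], 0, 1], [[0, 0, -0.1], 0, 1], [[0, 0, 0], 0, 1], [[0, 0, 0], 0, 1]]'

```text
time_s: 9.2
ee_pos: [656.6, 68.6, 72.0]
ee_rot: [180.0, 0.0, -172.5]
force: [0.1, 0.6, -1.3]
gripper_width: 24.0
gripper_force: 19.9
```

Call:
move_arm --plan '[[[0, 0, -0.1], 0, 1], [[0, 0, 0], 0, 1], [[0, 0, 0], 0, 1]]'

```text
time_s: 9.5
ee_pos: [657.0, 68.5, 71.8]
ee_rot: [-180.0, 0.1, -172.5]
force: [-1.1, -0.3, 4.1]
gripper_width: 24.5
gripper_force: 20.0
```

Call:
move_arm --plan '[[[0, 0, 0], 0, 0.7], [[0, 0, 0], 0, 0.6], [[0, 0, 0], 0, 0.4], [[0, 0, 0], 0, 0.2], [[0, 0, 0], 0, 0]]'

```text
time_s: 10.0
ee_pos: [656.5, 68.6, 70.7]
ee_rot: [180.0, -0.0, -172.5]
force: [-0.5, -0.3, 0.1]
gripper_width: 56.4
gripper_force: 0.0
```

Call:
move_arm --plan '[[[0, 0, 0], 0, 0], [[0, 0, 0], 0, 0], [[0, 0, 0], 0, 0], [[0, 0, 0], 0, 0], [[0, 0, 0], 0, 0]]'

```text
time_s: 10.5
ee_pos: [656.6, 68.6, 71.0]
ee_rot: [180.0, 0.0, -172.5]
force: [1.7, -0.3, -0.7]
gripper_width: 90.9
gripper_force: 0.0
```

Call:
move_arm --plan '[[[0, 0, 2], 0, 0], [[0, 0, 3], 0, 0], [[0, 0, 3], 0, 0], [[0, 0, 3], 0, 0], [[0, 0, 1], 0, 0]]'

```text
time_s: 11.0
ee_pos: [658.2, 68.7, 194.7]
ee_rot: [-180.0, 0.4, -172.5]
force: [0.7, -0.7, -0.1]
gripper_width: 91.2
gripper_force: 0.0
```

Call:
move_arm --plan '[[[-4, -0.5, 0], 0, 0], [[-3, -0.5, 0], 0, 0], [[-3, -0.4, 0], 0, 0], [[0, 0, 0], 0, 0], [[0, 0, 0], 0, 0]]'

```text
time_s: 11.5
ee_pos: [556.4, 54.5, 190.7]
ee_rot: [180.0, 0.0, -172.5]
force: [-0.2, 0.3, 0.5]
gripper_width: 91.0
gripper_force: 0.0
```

Run:
```python
from h import *
for n in("top","scene"):
    p=env.grab_frame(n); cv2.imwrite(f"pics/{n}2.png",p["frame"][:,:,::-1])
    for l,z in dict(tall_tower=26,pointer=25,mark_clip=0,pull_grip=62).items():
        for r in env.landmark_of(p,l)[:2]: print(n,l,np.round(r["point"],1),round(r["score"],2),np.round(atz(p,r["point"],z),1))
    C=cloud(p).reshape(-1,3)
    for z in (65,80,95,108,120):
        q=C[np.all((C>[630,40,z])&(C<[685,95,z+12]),1)]
        if len(q):print(z,len(q),np.round(q.mean(0),1),np.round(q.min(0)),np.round(q.max(0)))
    q=C[np.all((C>[530,30,68])&(C<[590,85,90]),1)]; 
    if len(q):print("grip",np.round(q.mean(0),1),np.round(q.min(0)),np.round(q.max(0)))
s=env.state();print(s["ee_pos"],s["ee_rot"],s["gripper_width"],s["time_s"])
```

```text
top mark_clip [302.9 183.1] 0.36 [569.5  58.    0. ]
top pull_grip [302.2 184.1] 0.68 [558.9  59.3  62. ]
scene tall_tower [361.9 172.9] 0.48 [662.6  64.6  26. ]
scene pointer [334.7 174. ] 0.89 [616.8 112.4  25. ]
scene mark_clip [319.4 187.7] 0.63 [575.7 125.8   0. ]
scene pull_grip [341.5 177.6] 0.71 [573.7  55.1  62. ]
65 41 [652.2  63.2  71.1] [646.  55.  65.] [665.  77.  77.]
80 42 [652.6  62.9  85.8] [648.  55.  80.] [661.  74.  92.]
95 46 [653.4  63.3 101.1] [646.  55.  95.] [670.  75. 106.]
108 39 [656.4  64.9 113.3] [650.  59. 108.] [665.  73. 120.]
120 13 [659.2  67.9 123.9] [656.  64. 120.] [664.  73. 130.]
grip [555.4  52.1  76. ] [549.  43.  68.] [566.  64.  82.]
[556.83286583  54.60296224 190.7802751 ] [ 1.79993132e+02 -9.15955667e-03 -1.72495342e+02] 91.18836182616741 12.0
```

Call:
move_arm --plan '[[[0, 0, -4], 0, 0], [[0, 0, -4], 0, 0], [[0, 0, -3], 0, 0], [[0, 0, 0], 0, 0], [[0, 0, 0], 0, 0]]'

```text
time_s: 12.5
ee_pos: [557.1, 54.6, 81.4]
ee_rot: [180.0, 0.0, -172.5]
force: [-0.5, -0.1, -0.2]
gripper_width: 91.4
gripper_force: 0.0
```

Call:
move_arm --plan '[[[0, 0, -2], 0, 0], [[0, 0, -1.8], 0, 0.3], [[0, 0, 0], 0, 0.6], [[0, 0, 0], 0, 0.8], [[0, 0, 0], 0, 0.8]]' --squeeze 40

```text
time_s: 13.0
ee_pos: [558.1, 54.7, 44.9]
ee_rot: [-180.0, 0.2, -172.5]
force: [0.6, 0.3, -0.4]
gripper_width: 62.3
gripper_force: 0.0
```

Call:
move_arm --plan '[[[0, 0, 0], 0, 1], [[0, 0, 0], 0, 1], [[0, 0, 0], 0, 1], [[0, 0, 0], 0, 1], [[0, 0, 0], 0, 1]]'

```text
time_s: 13.5
ee_pos: [556.6, 54.6, 43.0]
ee_rot: [180.0, -0.0, -172.5]
force: [0.0, -0.4, 0.5]
gripper_width: 21.8
gripper_force: 0.0
```

Run:
```python
import cv2,numpy as np
# rectified stand top view (z=24 plane) from initial pictures, 3 px/mm
from h import *
c,s=np.cos(np.radians(7.54)),np.sin(np.radians(7.54))
out=[]
for n,z in (("top",22),("scene",22)):
    d=np.load(n+"0.npz",allow_pickle=True); p={k:(d[k] if d[k].shape else d[k].item()) for k in d}
    f,M,t=cam(p)
    # window: stand x from -50..50 (rows, up=+x), y from 65..15 (cols)
    H,W=600,400; S=6.
    v,u=np.indices((H,W)); X=50-v/S; Y=70-u/S
    P=np.stack([597+c*X-s*Y,59.5+s*X+c*Y,np.full(X.shape,float(z))],-1)
    q=(P-t)@M
    img=cv2.remap(p["frame"][:,:,::-1].copy(),(q[...,0]/q[...,2]*f+p["cx"]).astype(np.float32),(q[...,1]/q[...,2]*f+p["cy"]).astype(np.float32),cv2.INTER_CUBIC)
    for x in range(-40,50,10): cv2.line(img,(0,int((50-x)*S)),(12 if x else 30,int((50-x)*S)),(0,0,255),1)
    out.append(img)
cv2.imwrite("pics/c.png",np.hstack(out))
```

```text
(no output)
```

View pics/c.png

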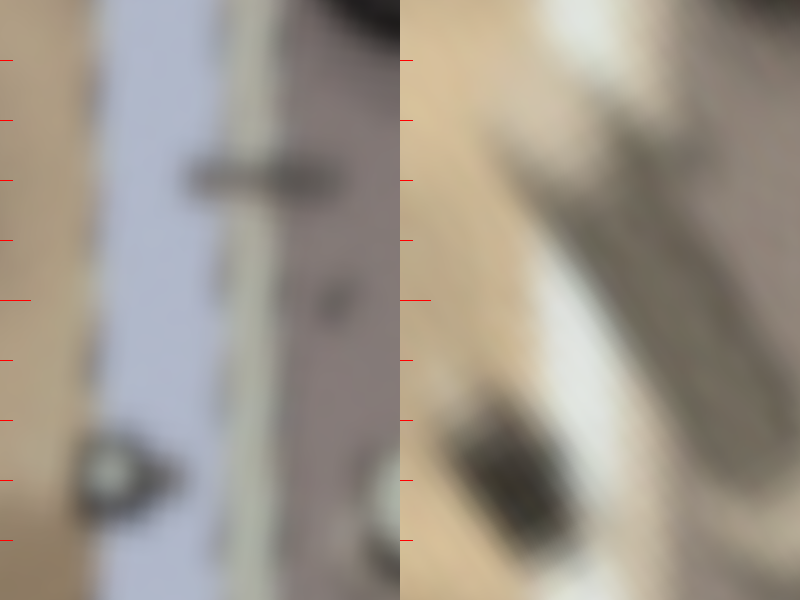

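In the rectified top view (left half), the carriage pointer is at row 178 and the clip's pointer at row 478, at 6 px/mm. That means a pull of about 50 mm.

Call:
move_arm --plan '[[[0, 0, 0], 0, 1], [[0, 0, 0], 0, 1], [[-0.1, 0, 0], 0, 1], [[-0.2, 0, 0], 0, 1], [[-0.3, -0.1, 0], 0, 1]]'

```text
time_s: 14.0
ee_pos: [553.4, 53.2, 43.0]
ee_rot: [-179.9, 0.3, -172.5]
force: [6.4, -2.4, -3.8]
gripper_width: 18.9
gripper_force: 40.0
```

Call:
move_arm --plan '[[[-0.5, -0.1, 0], 0, 1], [[-0.5, -0.1, 0], 0, 1], [[-0.5, 0, 0], 0, 1], [[-0.5, -0.1, 0], 0, 1], [[-0.5, -0.1, 0], 0, 1]]'

```text
time_s: 14.5
ee_pos: [528.5, 49.9, 43.0]
ee_rot: [180.0, 0.4, -172.5]
force: [7.1, -0.3, -7.6]
gripper_width: 19.0
gripper_force: 40.0
```

Call:
move_arm --plan '[[[-0.5, 0, 0], 0, 1], [[-0.5, -0.1, 0], 0, 1], [[-0.4, 0, 0], 0, 1], [[-0.3, -0.1, 0], 0, 1], [[-0.2, 0, 0], 0, 1]]'

```text
time_s: 15.0
ee_pos: [509.8, 47.5, 43.0]
ee_rot: [-180.0, 0.4, -172.5]
force: [7.7, -3.7, -7.3]
gripper_width: 18.9
gripper_force: 40.0
```

Call:
move_arm --plan '[[[0, 0, 0], 0, 1], [[0, 0, 0], 0, 1], [[0, 0, 0], 0, 1]]'

```text
time_s: 15.3
ee_pos: [509.7, 47.5, 43.0]
ee_rot: [-180.0, 0.4, -172.5]
force: [7.2, -3.1, -6.3]
gripper_width: 19.5
gripper_force: 40.0
```

```bash
cat > rect.py <<'E'
from h import *
import sys
c,s=np.cos(np.radians(7.54)),np.sin(np.radians(7.54))
p=env.grab_frame("top"); q0=env.grab_frame("scene")
f,M,t=cam(p); H,W=600,400; S=6.
v,u=np.indices((H,W)); X=20-v/S; Y=70-u/S
P=np.stack([597+c*X-s*Y,59.5+s*X+c*Y,np.full(X.shape,22.)],-1); q=(P-t)@M
img=cv2.remap(p["frame"][:,:,::-1].copy(),(q[...,0]/q[...,2]*f+p["cx"]).astype(np.float32),(q[...,1]/q[...,2]*f+p["cy"]).astype(np.float32),cv2.INTER_CUBIC)
b=cv2.resize(q0["frame"][100:250,285:385,::-1],(400,600),interpolation=2)
cv2.imwrite(sys.argv[1],np.hstack([img,b]))
for n,pp in(("top",p),("scene",q0)):
    for l,z in dict(pointer=24,mark_clip=0).items():
        for r in env.landmark_of(pp,l)[:1]:
            w=atz(pp,r["point"],z)-[597,59.5,0]; print(n,l,round(r["score"],2),"stand x,y",round(c*w[0]+s*w[1],1),round(-s*w[0]+c*w[1],1))
    C=cloud(pp).reshape(-1,3)
    for z in (65,95,118):
        k=C[np.all((C>[575,35,z])&(C<[640,90,z+12]),1)]
        if len(k):print(z,len(k),np.round(k.mean(0),1),np.round(k.min(0)),np.round(k.max(0)))
E
python3 rect.py pics/d.png
```

```text
65 4 [604.2  70.7  70.6] [600.  67.  67.] [610.  74.  76.]
95 28 [605.6  61.1 103.5] [597.  51.  97.] [620.  74. 107.]
118 18 [608.8  61.8 122.7] [605.  58. 118.] [615.  67. 129.]
scene pointer 0.76 stand x,y -12.8 51.0
118 4 [612.5  58.2 121.5] [610.  56. 119.] [615.  60. 124.]
```

View pics/d.png

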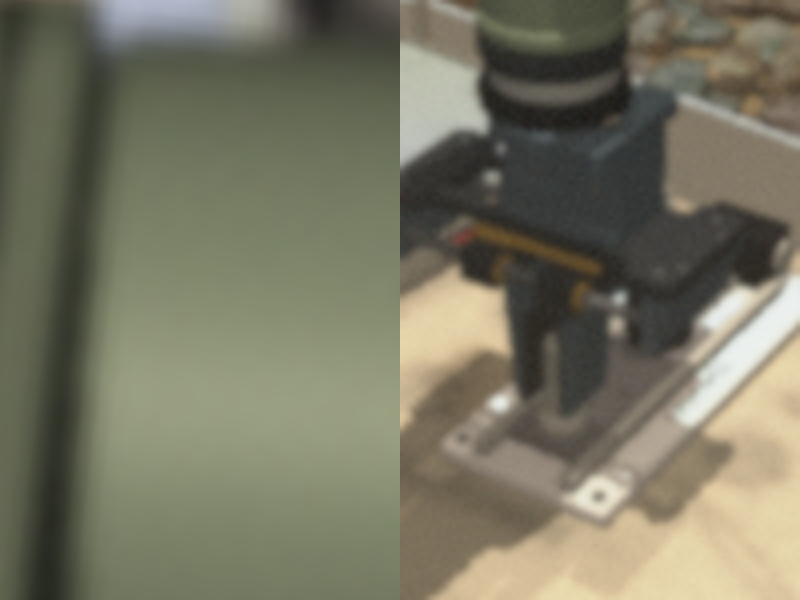

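Call:
move_arm --plan '[[[-0.1, 0, 0], 0, 1], [[0, 0, 0], 0, 1], [[0, 0, 0], 0, 1], [[0, 0, 0], 0, 1], [[0, 0, 0], 0, 1]]'

```text
time_s: 16.1
ee_pos: [508.9, 47.4, 43.0]
ee_rot: [-179.9, 0.4, -172.5]
force: [7.1, -3.1, -6.9]
gripper_width: 18.9
gripper_force: 40.0
```

Run:
```python
from h import *
# dark-centroid check on initial pointer/clip in the rectified top view
im=cv2.cvtColor(cv2.imread("pics/c.png")[:,:400],cv2.COLOR_BGR2GRAY).astype(float)
for nm,r,cc in(("pointer",(120,240),(190,215)),("clip tip",(420,540),(158,180)),("clip",(410,550),(80,140))):
    a=im[r[0]:r[1],cc[0]:cc[1]].mean(1); w=np.clip(np.percentile(a,60)-a-8,0,None); row=(w*np.arange(*r)).sum()/w.sum(); print(nm,row,50-row/6)
s=env.state(); print(s["ee_pos"],s["force"],s["gripper_force"],s["time_s"])
```

```text
pointer 178.29017385175612 20.284971024707314
clip tip 479.7219637368524 -29.953660622808727
clip 504.08981240805906 -34.014968734676515
[508.90914649  47.35478327  42.9888269 ] [ 7.09340775 -3.12183473 -6.86175604] 39.99763858853839 16.1
```

```bash
python3 -c "
from workcell import env
print(env.job_done())"
```

```text
the job is handed in; nothing more can be done
None
```

The job is handed in with the tall tower standing in its cup and the carriage held by its grip. It is about 48 mm out, and I measured the mark at roughly 49 mm. The arm hid the clip at the end, so the alignment comes from earlier pictures and the measured pull, not from a direct look; the hand-in gave no verdict.

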